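Tongs for the broken bottle neck

ROBOT

A 7-joint arm with a two-finger parallel gripper is mounted at the origin on the work surface. World frame = base frame: x ahead of the robot, y to its left, z up, the work surface at z = 0. Lengths are in mm, angles in rad, forces in N, time in s.
With the tool pointing down it reaches from about 400 to 875 mm from the base axis. Payload 4.4 kg.
Tool frame: the origin (TCP) lies at the very end of the fingers, on their centre line; the grasp point (between the pads) lies 19 mm behind it; z points along the fingers, y is the line along which they close (so a half turn about z gives the same grasp; the last joint's range is limited). The gripper opens to 85 mm and grips with 20 to 120 N. Pads are 22 mm wide; open, the fingers measure 114 mm over their backs; the gripper's body (76 mm by 85 mm) begins 54 mm behind the grasp point. The pads swing forward as they close: fully open they stand 13 mm farther back than shut.
Start: joints at [-1.205, 0.628, 0.038, 1.517, -0.027, 0.996, -0.02], TCP at [272.008, 590.364, 231.313] pointing down, gripper open.
Joint ranges: [-3.06, 3.06], [-0.37, 2.12], [-1.25, 1.32], [0.18, 2.47], [-1.1, 4.24], [0.23, 1.98], [-2.94, 2.94]. Speed limits (rad/s): [2.57, 2.57, 3.14, 3.14, 3.14, 3.14, 3.14].

INTERFACE

Orientations are given as [roll, pitch, yaw] about the fixed x, y, z axes, in that order (R = Rz(yaw) Ry(pitch) Rx(roll)).
In Python, from cell import sensors, get_image, camera_params, order gives the robot as it stands.
- The arm moves only by the shell command python3 -m inch 'ROWS' [OPENING]. ROWS is JSON, a list that holds one entry, the list of rows, each a list of 4 numbers: the shift along the tool's x, y, z in cm, then the turn about the tool's z in degrees. A call has 1 to 8 rows; each row is the pose to reach, as a shift and turn from the pose commanded when the call began, along the tool's axes at that moment; what a row does not reach only later rows make up. A row lasts 1/12 s, in which the tool goes at most 41.7 mm and 7.16 degrees, less where a joint would pass 70% of its speed; a pose out of reach is approached as far as the arm can. A call with a gripper value outside its range is refused whole. OPENING is the finger opening in cm, from 0 to 8.54, set as the call begins (- or left out, the last holds). The fingers move at their own pace and stop on an object; the grip force is fixed at half the most. Time passes only in rows, so rows that repeat a pose let the fingers close. It gives the time, the measured TCP pose, the force, the opening and the grip force at its end, in the units of the state.
- sensors.read_state(): the state, without advancing time (a new reading comes with each control period).
- get_image(name): name is "scene" or "top"; returns the picture (480x640x3 uint8, blue, green, red); there is no depth.
- camera_params(name): a dict with "mtx" (3x3 intrinsics, pixels), "rvec" (rotation vector, rad) and "tvec" (3), from world to camera coordinates, as OpenCV has them. Camera axes: x right, y down, z forward; pixel columns grow to the right and rows downward; lengths in mm; the calibration is good to about 2 mm. A picture is of the moment at which its call begins. camera_params takes no time and is no camera call.
- order.finish_job(): hands the job in; it is judged then, once.
The state is a dict: "clock": time; "qpos": joint angles; "qd": joint speeds; "tau": joint torques, N m; "eef_pos": TCP position; "tool_rot": TCP orientation; "force": force on the tool from outside, world axes, zero at the start; "torque": the same for the moment, N m; "width": finger opening in mm; "gripper_force": force on a finger pad.
Only numpy, scipy, OpenCV 4.12 (cv2) and the standard library are available. Lean on these libraries where they do the work, as an engineer would, in place of code of your own. Each camera call takes 0.05 s, during which the arm holds its last target. There are 200 camera calls.

TASK

Slide the loose blue tub up until it stands flush against the side of the grey folding crate that faces it, so that no splinters can fall into the gap. Then pick up the kitchen tongs, close them on the sharp broken-off green bottle neck without the robot itself ever touching the glass, and lift it over the middle of the tub, clear above its rim. Finish there, still holding the glass up in the tongs; leave the jar, the funnel and the clear bottle alone.

Things in the scene. Friction and masses are not known exactly. Their poses are not given: they have to be found in the camera images.
- crate: grey folding crate, fixed, open top, 360 mm along its x, 240 mm along its y, 130 mm high; origin at the centre of its underside, on the floor (z = 0). Its near long side is the flat upright face at its y = -120 mm, which looks along its -y axis (towards the tub).
- tub_center (a point): loose blue open-topped plastic tub, 170 mm along its x, 120 mm along its y, 60 mm high, walls 4 mm, about 0.3 kg, standing on the floor; this point is its middle, half-way up (30 mm). It starts 30 to 55 mm short of the crate's near long side, its +y face towards the crate and a little askew.
- tub_face (a point): middle of the tub's outer +y face (60 mm along the tub's +y from tub_center, 30 mm above the floor): the face to go flush against the crate's near long side (crate y = -120 mm).
- tongs_grip (a point): sprung steel tongs lying flat; point midway between the two black grip pads, 17 mm above the underside. +x to the jaws, +y to the left arm. Pads 60 mm along x, 34 mm high; over their outer faces 45 mm when open, 34 mm closed on the neck, 17 mm shut. Hinge 120 mm behind (-x); 265 mm long, 0.14 kg. A spring keeps them open: about 8 N at the pads to start, 10 N on the neck
- tongs_jaws (a point): point midway between the jaws, 100 mm along +x from tongs_grip, 13 mm above the tongs' underside. The jaws are flat plates 36 mm long, 26 mm high, 5 mm thick, 52 mm apart inside when open.
- tongs_left (a joint): closing angle of the left arm of the tongs: 0 open, about 0.045 rad closed on the neck, 0.115 shut; the right arm turns equally, the other way
- neck_center (a point): sharp broken-off neck of a green glass bottle, a 32 mm round piece, 40 mm high (low jagged edge on top), 45 g, standing upright on the floor; this point is its middle, half-way up
- jar_center (a point): glass jam jar with red lid, 70 mm across, 100 mm high, loose; its middle. Leave it alone.
- funnel_center (a point): black plastic funnel standing on its wide mouth, 100 mm across, 115 mm high, loose; this point on its axis 55 mm up. Leave it alone.
- pet_center (a point): clear bottle with blue cap, 64 mm across, 200 mm high, loose and light; its middle. Leave it alone.

How it is judged:
By the outcome, as a careful person would: the job done as asked, in the order asked, and still so for the second after the job is handed in, while the arm keeps its last pose, push and grip.
It also fails if it takes over 64 s, if anything falls off the work surface, if the arm or the gripper's body presses on something with over 40 N, if the wrist force passes 120 N, or if a joint passes its speed limit or range.

## Working session

There is one attempt and no reset: what is moved stays moved. The work goes in short steps, Python scripts to look and compute and a shell command to move; the robot and the scene stay as the last step left them, time stands still between calls to the robot, and variables do not carry over. Pictures are saved under pics/ and viewed, at most 10 in all, crops included, and the job is handed in when it is done.

```bash
mkdir -p pics; ls; python3 - <<'E'
from cell import sensors,get_image,camera_params
import cv2,numpy as np
for n in("scene","top"):
    im=get_image(n);cv2.imwrite(f"pics/{n}0.png",im)
    p=camera_params(n);R=cv2.Rodrigues(np.array(p["rvec"],float))[0];print(n,p["mtx"],(-R.T@np.array(p["tvec"]).reshape(3)).round(),R.round(2).tolist())
s=sensors.read_state();print(s)
E
```

```text
pics
scene [[565.68035272   0.         316.08073317]
 [  0.         565.68035272 237.33740617]
 [  0.           0.           1.        ]] [1159. -112. 1111.] [[0.1, 0.99, 0.01], [0.85, -0.08, -0.51], [-0.51, 0.07, -0.86]]
top [[461.34571144   0.         313.5252504 ]
 [  0.         461.34571144 243.33569494]
 [  0.           0.           1.        ]] [ 446.  -44. 1208.] [[-0.02, -1.0, 0.0], [-1.0, 0.02, -0.08], [0.08, -0.0, -1.0]]
{'clock': 0.1, 'qpos': array([-1.2048005 ,  0.62923579,  0.03842807,  1.51826907, -0.02697048,
        0.99632901, -0.01998056]), 'qd': array([ 3.17540823e-04, -2.51157187e-03, -7.18800253e-04, -3.60373269e-03,
       -3.64611927e-05,  1.79281621e-03,  6.23270099e-04]), 'tau': array([ 2.63740643e-03, -5.64539909e+01,  1.23054519e+00, -1.93976086e+01,
        1.13716285e-02,  5.51373028e-03, -1.43243470e-07]), 'eef_pos': array([271.7596739 , 589.83632497, 230.491987  ]), 'tool_rot': array([-3.13986925e+00,  3.16420993e-05,  2.70984583e+00]), 'force': array([-1.001099  , -0.24105468,  0.53919859]), 'torque': array([-0.00557504,  0.01834683,  0.000667  ]), 'gripper_force': 0.0, 'width': 85.26858577665465}
```

View pics/scene0.png

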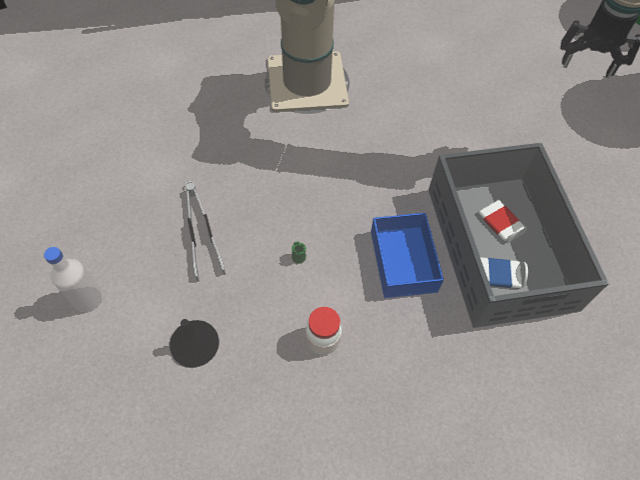

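View pics/top0.png

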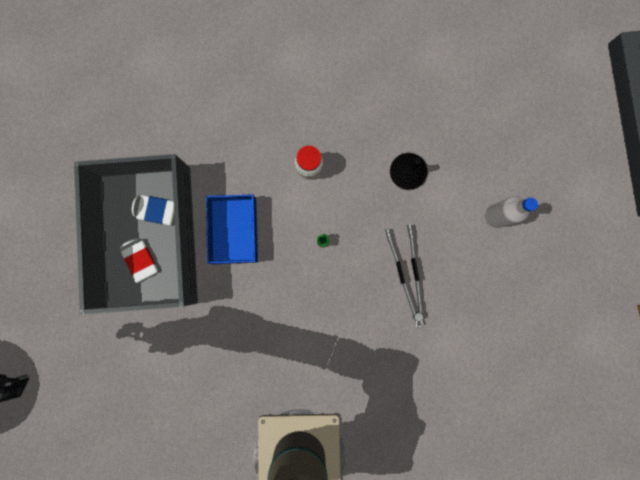

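The scene picture shows the tub at about (407,255), crate (515,235), neck (299,252), and tongs with hinge (190,187) and jaws (208,272). The top picture shows the tub at (232,230), crate near rim at about x=185, neck (323,240), and tongs hinge (419,320) and jaws (400,228).

```bash
cat > h.py <<'E'
from cell import sensors,get_image,camera_params
import cv2,numpy as np
def cam(n):
    p=camera_params(n);return np.array(p["mtx"]),cv2.Rodrigues(np.array(p["rvec"],float))[0],np.array(p["tvec"],float).reshape(3)
def ray(n,uv,z):
    K,R,t=cam(n);d=R.T@np.linalg.solve(K,[uv[0],uv[1],1]);c=-R.T@t
    return (c+d*(z-c[2])/d[2])
def px(n,P):
    K,R,t=cam(n);q=K@(R@np.array(P,float)+t);return q[:2]/q[2]
def blobs(n,im,f,amin):
    hsv=cv2.cvtColor(im,cv2.COLOR_BGR2HSV).astype(int);m=f(hsv[...,0],hsv[...,1],hsv[...,2]).astype(np.uint8)
    c,_=cv2.findContours(m,cv2.RETR_EXTERNAL,cv2.CHAIN_APPROX_NONE)
    return [k for k in c if cv2.contourArea(k)>=amin]
blue=lambda h,s,v:(h>105)&(h<130)&(s>120)
green=lambda h,s,v:(h>40)&(h<90)&(s>80)
E
python3 - <<'E'
from h import *
for n in("top","scene"):
    im=cv2.imread(f"pics/{n}0.png")
    for nm,f,a,z in(("blue",blue,1500,60),("green",green,15,20)):
        for k in blobs(n,im,f,a):
            r=cv2.minAreaRect(k);print(n,nm,np.round(r[0],1),np.round(r[1],1),round(r[2],1),"area",cv2.contourArea(k),[ray(n,q,z)[:2].round().tolist() for q in cv2.boxPoints(r)],ray(n,r[0],z)[:2].round())
a=cv2.imread("pics/top0.png")
A=cv2.resize(a[145:320,65:265],None,fx=3.4,fy=3.4,interpolation=cv2.INTER_CUBIC)
B=cv2.resize(a[220:330,375:435],None,fx=5,fy=5,interpolation=cv2.INTER_CUBIC)
cv2.imwrite("pics/c1.png",A)
b=cv2.imread("pics/scene0.png")
C=cv2.resize(b[175:285,170:240],None,fx=5,fy=5,interpolation=cv2.INTER_CUBIC)
cv2.imwrite("pics/c2.png",np.hstack([B,C]))
E
```

```text
top blue [231.2 228.8] [68.4 50.4] 88.4 area 3300.0 [[661.0, 223.0], [662.0, 96.0], [490.0, 93.0], [489.0, 218.0]] [575. 158.]
top green [322.9 240.2] [11.6 12.1] 26.6 area 104.0 [[538.0, -51.0], [566.0, -66.0], [552.0, -93.0], [524.0, -78.0]] [545. -72.]
scene blue [408.6 253.8] [84.4 56.3] 78.2 area 4051.5 [[496.0, 97.0], [478.0, 225.0], [683.0, 219.0], [698.0, 101.0]] [593. 160.]
```

View pics/c1.png

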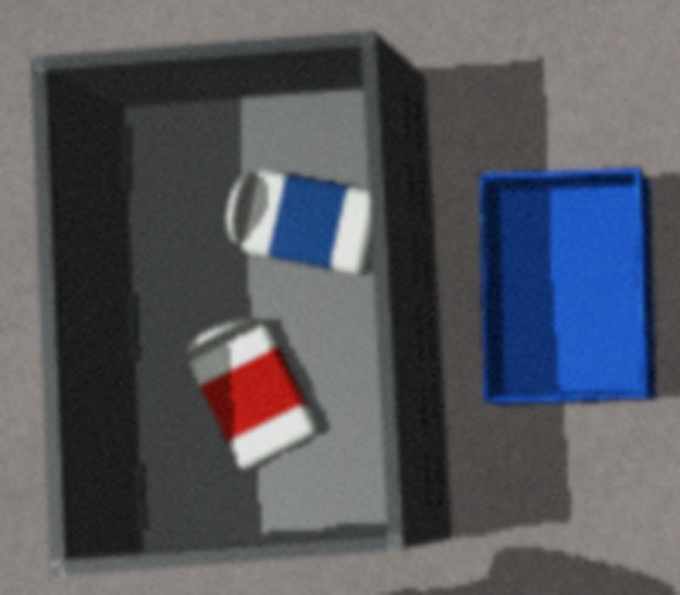

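View pics/c2.png

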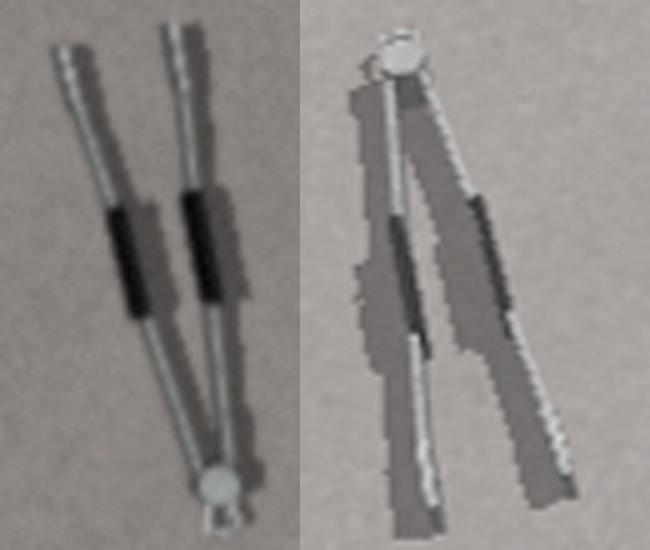

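Crop 1: the crate's near rim outer edge runs (378,38)–(405,545) and its foot (425,72)–(450,537); the tub is blue with a small tilt the other way. Crop 2: the tongs have pads at (129,262) and (202,247), hinge (220,485), and jaw tips (62,48) and (172,25); in the scene half, pads are at (410,287) and (491,255), hinge (402,55).

```bash
python3 - <<'E'
from h import *
a=lambda x,y:(65+x/3.4,145+y/3.4)
for q,z in(((378,38),130),((405,545),130),((425,72),0),((450,537),0)): print("crate",ray("top",a(*q),z).round(1))
b=lambda x,y:(375+x/5,220+y/5)
for q,z,n in(((129,262),30,"padL"),((202,247),30,"padR"),((220,485),25,"hinge"),((62,48),24,"tipL"),((172,25),24,"tipR")): print(n,ray("top",b(*q),z).round(1))
c=lambda x,y:(170+(x-300)/5,175+y/5)
for q,z,n in(((410,287),24,"padR"),((491,255),24,"padL"),((402,55),30,"hinge"),((432,500),20,"tipR"),((570,465),20,"tipL")): print("sc",n,ray("scene",c(*q),z).round(1))
for q,z in(((480,173),60),((640,170),60),((648,398),60),((488,402),60)): print("tub",ray("top",a(*q),z).round(1))
im=cv2.imread("pics/scene0.png")
for k in blobs("scene",im,green,5):
    r=cv2.boundingRect(k);print(r);print(ray("scene",(r[0]+r[2]/2,r[1]+r[3]/2),20))
hsv=cv2.cvtColor(im,cv2.COLOR_BGR2HSV);print(hsv[240:266:4,299].tolist())
E
```

```text
crate [742.7 275.5 130. ]
crate [390.3 255.3 130. ]
crate [750.8 277.2   0. ]
crate [389.1 257.    0. ]
padL [ 458.6 -268.8   30. ]
padR [ 465.6 -306.3   30. ]
hinge [ 344.7 -312.4   25. ]
tipL [ 569.5 -238.9   24. ]
tipR [ 580.5 -296.1   24. ]
sc padR [ 472.5 -305.4   24. ]
sc padL [ 458.9 -269.2   24. ]
sc hinge [ 347.5 -309.1   30. ]
sc tipR [ 579.1 -295.8   20. ]
sc tipL [ 567.7 -236.4   20. ]
tub [659.  220.3  60. ]
tub [659.2 102.   60. ]
tub [490.4  97.4  60. ]
tub [489.5 214.4  60. ]
(292, 245, 5, 7)
[533.73816813 -79.92854278  20.        ]
(636, 16, 4, 9)
[-142.75370863  995.47934881   20.        ]
[[13, 13, 174], [63, 104, 132], [60, 40, 77], [61, 68, 94], [55, 43, 77], [58, 53, 82], [0, 9, 175]]
```

```bash
cat >> h.py <<'E'
from scipy.spatial.transform import Rotation as Rt
def go(x,y,z,yaw):
    s=sensors.read_state();R=Rt.from_euler("xyz",s["tool_rot"]).as_matrix()
    d=R.T@(np.array([x,y,z])-s["eef_pos"]);t=-np.degrees((yaw-s["tool_rot"][2]+np.pi)%(2*np.pi)-np.pi)
    print("at",s["eef_pos"].round(1),"yaw",s["tool_rot"][2].round(3),"t",s["clock"],"-> cm",(d/10).round(2),"deg",t.round(1))
E
python3 -c "
from h import *
go(577,50,225,1.6275);go(577,50,20,1.6275)"
```

```text
at [271.8 589.8 230.5] yaw 2.71 t 0.1 -> cm [-50.31 -36.26   0.61] deg 62.0
at [271.8 589.8 230.5] yaw 2.71 t 0.1 -> cm [-50.31 -36.22  21.11] deg 62.0
```

```bash
python3 -m inch '[[[-1,-0.7,0,3],[-3,-2.2,0,9],[-6,-4.4,0,16],[-9,-6.6,0,23],[-12,-8.8,0,30],[-15,-11,0,37],[-18,-13.2,0,44],[-21,-15.4,0,51]]]'; python3 -c "
from h import *
go(577,50,225,1.6275)"
```

```text
clock: 0.77
eef_pos: [398.6, 360.9, 231.2]
tool_rot: [-3.141, 0.0, 1.814]
force: [0.5, -0.2, 0.2]
width: 85.6
gripper_force: 0.0
at [398.6 360.9 231.2] yaw 1.814 t 0.7667 -> cm [-34.46   9.83   0.61] deg 10.7
```

```bash
python3 -m inch '[[[-4,1.1,0,3],[-8,2.3,0,6],[-12,3.4,0,9],[-16,4.6,0,10.7],[-20,5.7,0,10.7],[-24,6.9,0,10.7],[-28,8,0,10.7],[-31,8.9,0,10.7]]]'; python3 -m inch '[[[-2.5,1.6,3,0],[-3,1.6,7,0],[-3,1.6,11,0],[-3,1.6,14,0],[-3,1.6,16,0],[-3,1.6,16,0]]]'; python3 -c "
from h import *
go(577,50,20,1.6275)"
```

```text
clock: 1.43
eef_pos: [562.0, 80.0, 231.2]
tool_rot: [3.141, 0.002, 1.63]
force: [0.6, 0.8, -0.4]
width: 85.6
gripper_force: 0.0
clock: 1.93
eef_pos: [574.9, 54.9, 66.7]
tool_rot: [-3.132, 0.0, 1.633]
force: [-1.3, -1.4, 0.3]
width: 85.3
gripper_force: 0.0
at [574.9  54.9  66.7] yaw 1.633 t 1.9333 -> cm [-0.5   0.22  4.66] deg 0.3
```

```bash
python3 -m inch '[[[-0.2,0.2,2,0],[-0.2,0.2,4,0],[-0.2,0.2,5,0],[0.5,0.2,5,0],[1,0.2,5,0],[1.5,0.2,5,0],[2,0.2,5,0],[2.3,0.2,5,0]]]';python3 -m inch '[[[0.5,0,0,0],[1,0,0,0],[1.4,0,0,0],[1.8,0,0,0],[2.2,0,0,0],[2.6,0,0,0],[3,0,0,0],[3.4,0,0,0]]]'; python3 - <<'E'
from h import *
s=sensors.read_state();print(s["force"],s["eef_pos"])
im=get_image("top");cv2.imwrite("pics/t1.png",im)
for k in blobs("top",im,blue,1500):
    r=cv2.minAreaRect(k);print(r,[ray("top",q,60)[:2].round(1).tolist() for q in cv2.boxPoints(r)])
E
```

```text
clock: 2.6
eef_pos: [579.9, 79.9, 22.4]
tool_rot: [3.14, -0.001, 1.634]
force: [0.2, -0.1, 0.4]
width: 85.2
gripper_force: 0.0
clock: 3.27
eef_pos: [577.0, 112.1, 21.3]
tool_rot: [-3.141, 0.0, 1.633]
force: [-0.4, -3.0, 2.0]
width: 85.3
gripper_force: 1.5
[-0.43122474 -2.95747413  2.01547327] [577.00167839 112.08014002  21.28120821]
```

```bash
python3 -m inch '[[[0.3,0,0,0],[0.6,0,0,0],[0.9,0,0,0],[1.2,0,0,0],[1.5,0,0,0],[1.7,0,0,0],[1.7,0,0,0]]]';python3 -m inch '[[[0.2,0,0,0],[0.3,0,0,0],[0.4,0,0,0],[0.4,0,0,0]]]'; python3 -m inch '[[[0.1,0,0,0],[0.2,0,0,0],[0.3,0,0,0],[0.3,0,0,0]]]'; 
```

```text
clock: 3.9
eef_pos: [575.8, 130.3, 21.2]
tool_rot: [-3.141, -0.001, 1.634]
force: [-0.6, 0.3, -0.5]
width: 85.1
gripper_force: 0.0
clock: 4.23
eef_pos: [575.7, 133.4, 21.2]
tool_rot: [-3.141, -0.0, 1.633]
force: [-0.3, -0.5, -0.4]
width: 85.2
gripper_force: 0.5
clock: 4.57
eef_pos: [575.6, 136.6, 21.2]
tool_rot: [-3.141, -0.0, 1.633]
force: [-0.3, -0.2, 0.1]
width: 85.8
gripper_force: 0.3
```

```bash
for i in 1 2 3; do python3 -m inch '[[[0.1,0,0,0],[0.2,0,0,0],[0.2,0,0,0]]]' | egrep 'eef|^force'; done
```

```text
eef_pos: [575.4, 137.1, 21.3]
force: [-0.7, -3.3, -0.2]
eef_pos: [575.1, 137.2, 21.3]
force: [-1.4, -8.4, 1.4]
eef_pos: [575.1, 137.1, 21.3]
force: [-1.4, -11.8, 1.1]
```

```bash
python3 -m inch '[[[0.2,0,0,0],[0.4,0,0,0],[0.4,0,0,0],[0.4,0,0,0]]]' | egrep 'eef|^force'; python3 -m inch '[[[-1,0,0,0],[-2,0,0,0],[-3,0,0,0],[-5,0,-1,0],[-5.5,0,-4,0],[-6,0,-8,0],[-7,0,-12,0],[-9,0,-15,0]]]'; python3 - <<'E'
from h import *
im=get_image("top");cv2.imwrite("pics/t2.png",im);cv2.imwrite("pics/s2.png",get_image("scene"))
cv2.imwrite("pics/c3.png",np.hstack([cv2.resize(x,None,fx=3,fy=3,interpolation=cv2.INTER_CUBIC) for x in (im[150:320,150:270],cv2.imread("pics/s2.png")[150:320,350:490])]))
E
```

```text
eef_pos: [575.1, 137.1, 21.4]
force: [-1.4, -18.6, 2.0]
clock: 6.32
eef_pos: [581.5, 59.2, 174.2]
tool_rot: [3.139, -0.003, 1.637]
force: [1.6, 0.6, 0.1]
width: 85.5
gripper_force: 0.0
```

View pics/c3.png

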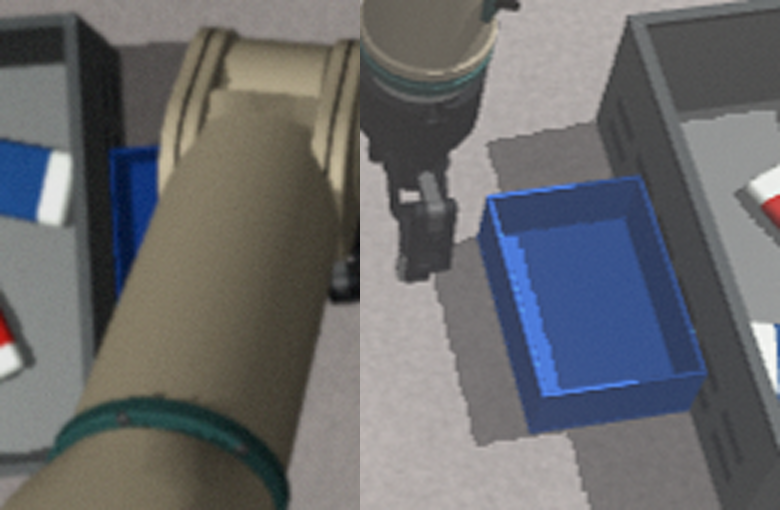

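The left (top) view is mostly covered by the arm; the scene view shows the tub's far rim (640,180)–(700,375) running parallel and snug to the crate's face. Now the tongs.

```bash
python3 -c "
from h import *
print(sensors.read_state()['qpos'].round(2))
go(464,-287.5,4,.19);go(464,-287.5,4,.19+np.pi)"
```

```text
[-0.35  0.62  0.33  1.77 -0.27  0.78  0.17]
at [584.9  52.7 177.2] yaw 1.629 t 6.4167 -> cm [-33.24 -14.26  17.18] deg 82.5
at [584.9  52.7 177.2] yaw 1.629 t 6.4167 -> cm [-33.24 -14.26  17.18] deg -97.5
```

```bash
python3 -m inch '[[[-2,-0.8,0,6],[-5,-2.1,0,13],[-9,-3.8,0,20],[-13,-5.6,0,27],[-17,-7.3,0,34],[-21,-9,0,41],[-25,-10.7,0,48],[-28,-12,0,55]]]'; python3 -c "
from h import *
go(464,-287.5,70,.19)"
```

```text
clock: 7.08
eef_pos: [477.8, -230.9, 170.7]
tool_rot: [-3.141, -0.001, 0.668]
force: [1.4, 0.4, 0.5]
width: 85.5
gripper_force: 0.0
at [ 477.8 -230.9  170.7] yaw 0.668 t 7.0833 -> cm [-4.6   3.6  10.07] deg 27.4
```

```bash
python3 -m inch '[[[-2,1.6,1,7],[-3.5,2.8,3,14],[-4.5,3.5,5,21],[-4.6,3.6,8,27.4],[-4.6,3.6,9.5,27.4],[-4.6,3.6,10,27.4],[-4.6,3.6,10,27.4]]]'; python3 - <<'E'
from h import *
go(464,-287.5,4,.19)
s=get_image("scene");cv2.imwrite("pics/s3.png",s)
cv2.imwrite("pics/c4.png",cv2.resize(s[150:310,130:330],None,fx=3.5,fy=3.5,interpolation=cv2.INTER_CUBIC))
E
```

```text
clock: 7.67
eef_pos: [464.2, -285.9, 69.6]
tool_rot: [-3.139, 0.002, 0.196]
force: [-0.5, -0.5, 0.1]
width: 85.1
gripper_force: 0.0
at [ 464.2 -285.9   69.6] yaw 0.196 t 7.6667 -> cm [-0.04  0.17  6.56] deg 0.3
```

View pics/c4.png

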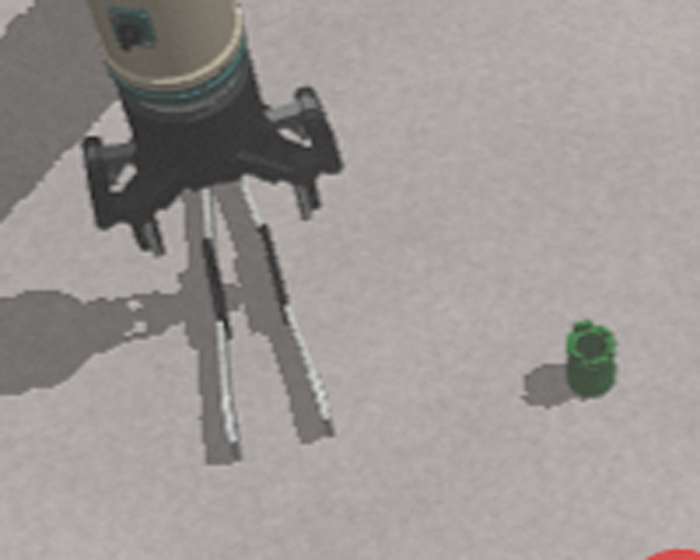

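The gripper stands straddling the tongs, fingers left and right of the arms. The neck shows its rim at (591,342) and foot at about (591,380) in the crop.

```bash
python3 -m inch '[[[0,0.1,1.5,0],[0,0.1,3,0],[0,0.1,4.5,0],[0,0.1,5.6,0],[0,0.1,6.2,0],[0,0.1,6.4,0],[0,0.1,6.4,0]]]'; python3 -m inch '[[[0,0,0,0],[0,0,0,0],[0,0,0,0],[0,0,0,0],[0,0,0,0],[0,0,0,0],[0,0,0,0],[0,0,0,0]]]' 4.2;python3 - <<'E'
from h import *
n=[ray("scene",(298.9,247.7),40),ray("scene",(298.9,258.3),2)]
print(n,px("scene",(545,-72,40)),px("top",(545,-72,40)))
im=cv2.imread("pics/top0.png")
for k in blobs("top",im,green,15): print(cv2.minEnclosingCircle(k),cv2.boundingRect(k),ray("top",(cv2.minEnclosingCircle(k)[0]),36))
E
```

```text
clock: 8.3
eef_pos: [465.3, -288.2, 7.5]
tool_rot: [3.141, -0.0, 0.195]
force: [-0.0, -0.3, -0.7]
width: 85.2
gripper_force: 0.0
clock: 8.97
eef_pos: [465.6, -288.5, 8.1]
tool_rot: [3.141, -0.001, 0.194]
force: [1.1, 0.5, 5.6]
width: 42.2
gripper_force: 10.0
[array([544.12053117, -70.79330112,  40.        ]), array([549.51805136, -71.74282602,   2.        ])] [298.3843682  248.09390978] [323.06063926 239.67057643]
((323.0, 240.0), 6.403224468231201) (317, 234, 13, 13) [544.49883818 -71.92350761  36.        ]
```

```bash
python3 -m inch '[[[0,0,-0.5,0],[0,0,-1.5,0],[0,0,-3,0],[0,0,-4.5,0],[0,0,-6,0],[0,0,-7,0],[0,0,-7.5,0],[0,0,-7.5,0]]]'; python3 - <<'E'
from h import *
s=get_image("scene");cv2.imwrite("pics/s4.png",s);t=get_image("top");cv2.imwrite("pics/t4.png",t)
f=lambda x:cv2.resize(x,None,fx=4,fy=4,interpolation=cv2.INTER_CUBIC)
cv2.imwrite("pics/c5.png",np.hstack([f(s[160:300,160:260]),f(t[190:330,360:450])]))
E
```

```text
clock: 9.63
eef_pos: [465.6, -288.3, 83.5]
tool_rot: [3.14, -0.001, 0.195]
force: [0.2, -0.4, -1.7]
width: 42.3
gripper_force: 8.2
```

View pics/c5.png

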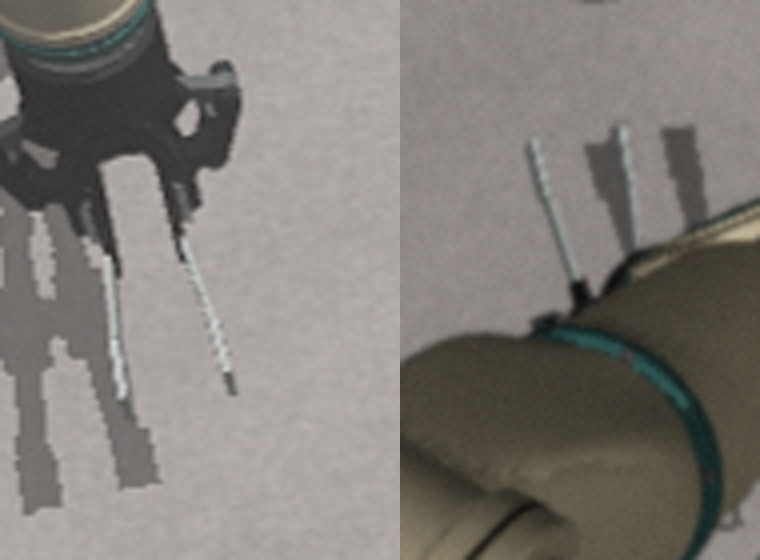

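Tongs lifted, jaw tips at top-picture (393,225) and (415.5,222), and scene picture (217,253) and (190.5,257).

```bash
python3 - <<'E'
from h import *
for z in(80,90,100,110): print(z,[ray("top",q,z)[:2].round(1) for q in((393.3,225),(415.5,221.8))],[ray("scene",q,z)[:2].round(1) for q in((217,252.5),(190.5,257))])
P=[np.vstack if 0 else None]
Pm=[(lambda K,R,t:K@np.c_[R,t])(*cam(n)) for n in("top","scene")]
for a,b in(((393.3,225),(217,252.5)),((415.5,221.8),(190.5,257))):
    X=cv2.triangulatePoints(Pm[0],Pm[1],np.array(a,float).reshape(2,1),np.array(b,float).reshape(2,1));print((X[:3]/X[3]).T.round(1))
c,s=np.cos(.195),np.sin(.195);print(546-100*c,-72-100*s); go(446,-91,83,.195)
E
```

```text
80 [array([ 574.8, -244.6]), array([ 581.8, -299.5])] [array([ 562.2, -243.3]), array([ 567.7, -298. ])]
90 [array([ 573.6, -242.8]), array([ 580.5, -297.2])] [array([ 568., -242.]), array([ 573.4, -296.2])]
100 [array([ 572.5, -241. ]), array([ 579.3, -295. ])] [array([ 573.8, -240.8]), array([ 579.2, -294.4])]
110 [array([ 571.4, -239.3]), array([ 578.1, -292.7])] [array([ 579.6, -239.5]), array([ 584.9, -292.6])]
[[ 572.7 -241.1   98.2]]
[[ 579.3 -294.6  100.3]]
447.8952330450423 -91.3766534962422
at [ 464.9 -287.7   82.1] yaw 0.195 t 9.7333 -> cm [  1.95 -19.66  -0.08] deg 0.0
```

```bash
python3 -m inch '[[[0.2,-1,0,0],[0.6,-3.5,0,0],[1,-7,0,0],[1.5,-11,0,0],[2,-15,0,0],[2.4,-18,0,0],[2.4,-19.5,0,0],[2.4,-19.7,0,0]]]'; python3 -m inch '[[[0,0,0,0],[0,0,0,0]]]' | grep eef; python3 - <<'E'
from h import *
go(451,-89,83,.195)
s=get_image("scene");cv2.imwrite("pics/s5.png",s);t=get_image("top");cv2.imwrite("pics/t5.png",t)
f=lambda x:cv2.resize(x,None,fx=4,fy=4,interpolation=cv2.INTER_CUBIC)
cv2.imwrite("pics/c6.png",np.hstack([f(s[170:310,250:350]),f(t[170:310,280:370])]))
E
```

```text
clock: 10.4
eef_pos: [448.6, -84.6, 81.3]
tool_rot: [-3.137, 0.003, 0.201]
force: [-0.4, 0.3, -1.1]
width: 42.1
gripper_force: 8.2
eef_pos: [450.5, -90.9, 82.2]
at [450.5 -90.9  82.2] yaw 0.194 t 10.5667 -> cm [ 0.08 -0.18 -0.09] deg -0.0
```

View pics/c6.png

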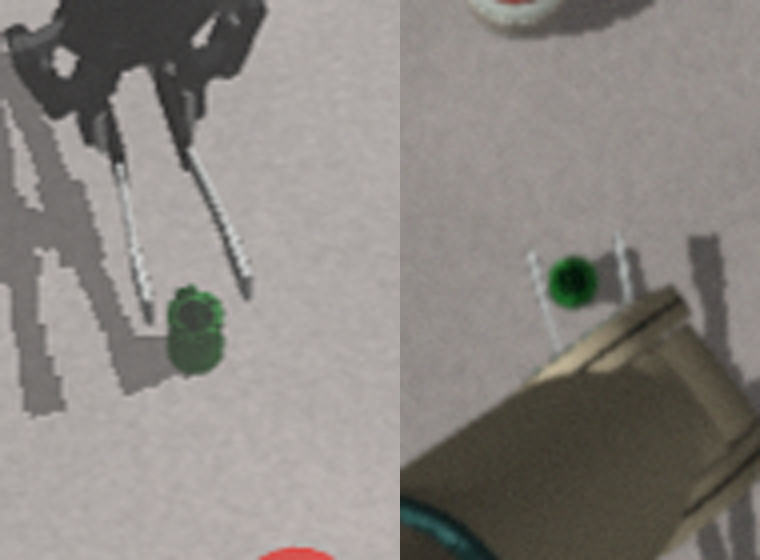

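In the top view the neck (572,282) sits between the jaws, whose tips are at (531,255) and (619,238).

```bash
python3 - <<'E'
from h import *
L=ray("top",(312.75,233.75),98);R=ray("top",(334.75,229.5),98);m=(L+R)/2
u=np.array([np.cos(.19),np.sin(.19)]);v=np.array([-u[1],u[0]]);d=np.array([545.5,-72])-m[:2]
print(L,R,m,"neck ahead of tips",d@u,"left of mid",d@v,"halfgap",(L-R)[:2]@v/2)
E
```

```text
[554.88616204 -45.9850901   98.        ] [564.27688911 -99.38673591  98.        ] [559.58152558 -72.68591301  98.        ] neck ahead of tips -13.698576982167683 left of mid 3.332990839272922 halfgap 27.107082341964823
```

```bash
python3 -m inch '[[[0.2,-0.2,0,0],[0.4,-0.3,0.5,0],[0.4,-0.3,1.5,0],[0.4,-0.3,2.7,0],[0.4,-0.3,4,0],[0.4,-0.3,5.2,0],[0.4,-0.3,6.2,0],[0.4,-0.3,6.8,0]]]'; python3 -m inch '[[[0,0,0,0],[0,0,0,0],[0,0,0,0],[0,0,0,0],[0,0,0,0],[0,0,0,0]]]' 3.7; python3 -m inch '[[[0,0,0,0],[0,0,0,0],[0,0,0,0],[0,0,0,0],[0,0,0,0],[0,0,0,0]]]' 3.0
```

```text
clock: 11.33
eef_pos: [453.6, -86.7, 13.0]
tool_rot: [-3.141, 0.001, 0.194]
force: [-0.4, -0.5, -1.4]
width: 42.0
gripper_force: 8.2
clock: 11.83
eef_pos: [454.1, -86.4, 14.7]
tool_rot: [3.141, -0.001, 0.195]
force: [-0.0, 0.1, -2.2]
width: 37.8
gripper_force: 9.6
clock: 12.33
eef_pos: [454.1, -86.5, 14.4]
tool_rot: [3.141, -0.0, 0.195]
force: [0.8, -0.5, 2.0]
width: 32.0
gripper_force: 59.3
```

```bash
python3 -m inch '[[[0,0,-0.3,0],[0,0,-0.8,0],[0,0,-1.6,0],[0,0,-3,0],[0,0,-5,0],[0,0,-7,0],[0,0,-8.5,0],[0,0,-9,0]]]'; python3 - <<'E'
from h import *
s=get_image("scene");cv2.imwrite("pics/s6.png",s);t=get_image("top");cv2.imwrite("pics/t6.png",t)
for k in blobs("top",t,blue,1500)+blobs("scene",s,blue,9e9):
    r=cv2.minAreaRect(k);print(r,[ray("top",q,60)[:2].round(1).tolist() for q in cv2.boxPoints(r)])
f=lambda x:cv2.resize(x,None,fx=3,fy=3,interpolation=cv2.INTER_CUBIC)
cv2.imwrite("pics/c7.png",np.hstack([f(s[160:330,270:370]),f(t[150:320,150:310])]))
E
```

```text
clock: 13.0
eef_pos: [454.3, -86.6, 106.1]
tool_rot: [3.141, -0.002, 0.195]
force: [-0.2, 0.1, -1.8]
width: 32.4
gripper_force: 59.7
((212.72021484375, 231.16322326660156), (69.37190246582031, 51.89210891723633), 86.3086166381836) [[654.0, 274.6], [660.2, 144.4], [485.9, 134.1], [479.9, 262.8]]
```

View pics/c7.png

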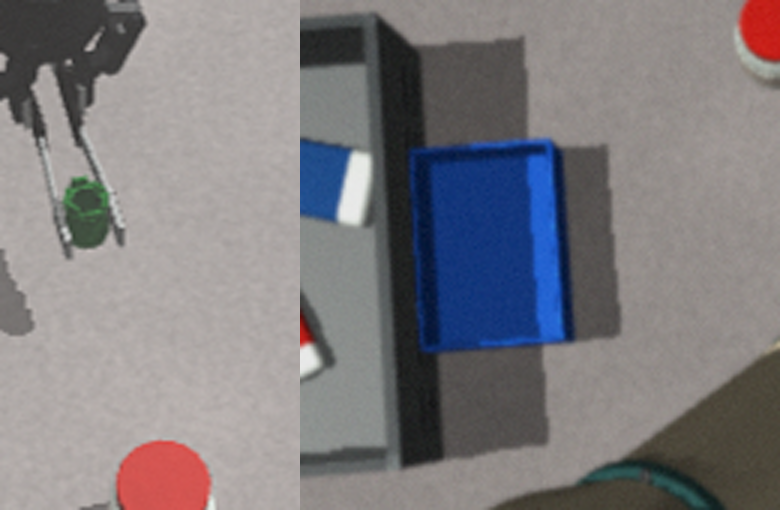

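The neck is held between the jaws at (88,210), lifted; the tub's rim is parallel to and against the crate face in the top view.

```bash
python3 -m inch '[[[0,0,-0.5,0],[0,0,-1.5,0],[0.2,-0.7,-3,0],[0.6,-2,-4,0],[1,-3.7,-4.7,0],[1.7,-5.7,-5,0],[2.3,-8,-5,0],[3,-10.3,-5,0]]]'; python3 -m inch '[[[0.7,-2.3,0,0],[1.3,-4.6,0,0],[2,-7,0,0],[2.7,-9.3,0,0],[3.3,-11.5,0,0],[3.9,-13.6,0,0],[4.4,-15.2,0,0],[4.7,-16.2,0,0]]]'; python3 -m inch '[[[0.1,-0.3,0,0],[0.1,-0.4,0,0],[0.1,-0.4,0,0],[0.1,-0.4,0,0]]]'; python3 - <<'E'
from h import *
go(478.5,192.5,156,.195)
s=get_image("scene");cv2.imwrite("pics/s7.png",s);t=get_image("top");cv2.imwrite("pics/t7.png",t)
f=lambda x:cv2.resize(x,None,fx=2.2,fy=2.2,interpolation=cv2.INTER_CUBIC)
cv2.imwrite("pics/c8.png",np.hstack([f(s[130:330,350:490]),f(t[130:330,150:340])]))
E
```

```text
clock: 13.77
eef_pos: [463.0, 21.1, 154.6]
tool_rot: [-3.141, 0.001, 0.194]
force: [0.5, 0.5, -1.8]
width: 31.9
gripper_force: 59.8
clock: 14.43
eef_pos: [477.6, 190.7, 153.9]
tool_rot: [-3.141, 0.001, 0.197]
force: [1.3, 0.9, -0.8]
width: 32.3
gripper_force: 59.8
clock: 14.77
eef_pos: [478.2, 191.1, 154.4]
tool_rot: [3.141, 0.0, 0.193]
force: [-0.5, -0.7, -1.9]
width: 31.7
gripper_force: 59.8
at [478.2 191.1 154.4] yaw 0.193 t 14.7667 -> cm [ 0.05 -0.14 -0.16] deg -0.1
```

View pics/c8.png

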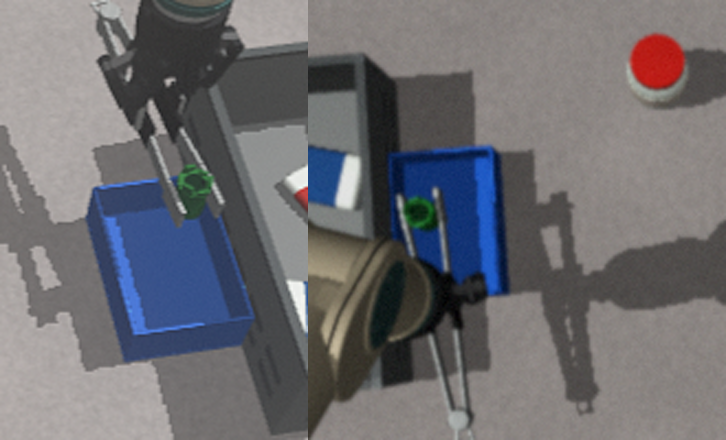

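The glass is held above the tub; neck rim at about (195,180) in the scene crop and (421,213) in the top crop.

```bash
python3 - <<'E'
from h import *
t=cv2.imread("pics/t7.png")
Pm=[(lambda K,R,t:K@np.c_[R,t])(*cam(n)) for n in("top","scene")]
ks=[]
for n,f in(("top","t7"),("scene","s7")):
    for k in blobs(n,cv2.imread(f"pics/{f}.png"),green,20):
        b=cv2.boundingRect(k);c,r=cv2.minEnclosingCircle(k);print(n,b,np.round(c),r,[ray(n,c,z)[:2].round() for z in(150,165,180)])
a=(201.4,226.8);b=(350+195/2.2,130+181/2.2)
X=cv2.triangulatePoints(Pm[0],Pm[1],np.array(a).reshape(2,1),np.array(b).reshape(2,1));print((X[:3]/X[3]).T)
E
```

```text
top (72, 379, 33, 30) [ 89. 392.] 19.52572250366211 [array([203., 462.]), array([207., 455.]), array([210., 448.])]
top (27, 372, 46, 17) [ 50. 382.] 22.770694732666016 [array([227., 551.]), array([230., 543.]), array([233., 535.])]
top (180, 250, 13, 27) [186. 262.] 13.656599998474121 [array([489., 247.]), array([488., 243.]), array([488., 239.])]
top (194, 219, 15, 15) [201. 226.] 8.90234661102295 [array([571., 211.]), array([569., 208.]), array([568., 204.])]
scene (431, 205, 16, 24) [436. 216.] 11.675923347473145 [array([561., 209.]), array([570., 204.]), array([580., 199.])]
scene (627, 0, 13, 24) [634.  12.] 12.747649192810059 [array([-23., 866.]), array([ -5., 851.]), array([ 13., 835.])]
[[567.70319532 206.268733   175.51456399]]
```

```bash
python3 -m inch '[[[0,0,0,0],[0,0,0,0],[0,0,0,0],[0,0,0,0],[0,0,0,0],[0,0,0,0]]]' && python3 -c "
from cell import order
print(order.finish_job())"
```

```text
clock: 15.37
eef_pos: [478.3, 192.6, 154.3]
tool_rot: [-3.142, 0.0, 0.195]
force: [-0.4, 0.0, -1.7]
width: 32.0
gripper_force: 59.8
the job is handed in; nothing more can be done
None
```

The job is handed in at 15.4 s: the tub is flush against the crate as far as the pictures show, and the tongs hold the glass neck over the middle of the tub, about 75 mm above its rim; I didn't touch the jar, funnel or clear bottle.

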